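Press a glued shoe heel and kick it out

ROBOT

A 7-joint arm with a two-finger parallel gripper is mounted at the origin on the work surface. World frame = base frame: x ahead of the robot, y to its left, z up, the work surface at z = 0. Lengths are in m, angles in rad, forces in N, time in s.
With the tool pointing down it reaches from about 0.4 to 0.85 m from the base axis. Payload 4.4 kg.
Tool frame: the origin (TCP) lies midway between the tips of the shut fingers; the grasp point (between the pads) lies 19 mm behind it; z points along the fingers, y is the line along which they close (so a half turn about z gives the same grasp; the last joint's range is limited). The gripper opens to 94 mm and grips with 3 to 60 N. Pads are 16 mm wide; open, the fingers measure 119 mm over their backs; the gripper's body (75 mm by 177 mm) begins 78 mm behind the grasp point.
Start: joints at [1.135, 0.628, 0.038, 1.517, -0.027, 0.996, -0.02], TCP at [0.235, -0.606, 0.205] pointing down, gripper open.
Joint ranges: [-3.06, 3.06], [-0.37, 2.12], [-1.25, 1.32], [0.18, 2.47], [-1.1, 4.24], [0.23, 1.98], [-2.94, 2.94]. Speed limits (rad/s): [2.57, 2.57, 3.14, 3.14, 3.14, 3.14, 3.14].

INTERFACE

Orientations are given as a unit quaternion [w, x, y, z].
In Python, from cell import * gives the robot as it stands.
- The arm moves only by the tool drive_tool, never from a script. Its argument "moves" is a list of rows, each a list of 3 entries, a list of its own where there are three numbers: the shift along the world's x, y, z each as a share of 0.075 m, from -1 to 1, then the turn, a rotation vector about the world's x, y, z each as a share of 45 degrees, from -1 to 1, then the gripper command: -1 is shut, 1 is fully open, values between are in proportion. In form: [[[x, y, z], [rx, ry, rz], claw], ...]. A call has 1 to 10 rows; each row shifts and turns the commanded pose from where the row before left it; what a row does not reach is not made up. A row lasts 1/12 s, in which the tool goes at most 41.7 mm and 7.16 degrees, less where a joint would pass 70% of its speed; a pose out of reach is approached as far as the arm can. A call with a number of a shift or a turn outside -1 to 1 is refused whole. A call with a gripper value outside its range is refused whole. The fingers move at their own pace and stop on an object; "newtons" is the grip in N (left out, the last holds). Time passes only in rows, so rows that do not move let the fingers close. It gives the time, the measured TCP pose, the force, the opening and the grip force at its end, in the units of the state.
- read_state(): the state, without advancing time (a new reading comes with each control period).
- grab_frame(name): name is "scene" or "top"; returns a dict with "pixels" (480x640x3 uint8, red, green, blue), "fx", "fy", "cx", "cy" (pixels), "cam_to_world" (4x4, takes a point from camera to world coordinates). Camera axes: x right, y up, looking along -z (the intrinsics and any distortion apply to the point x, -y, -z); pixel columns grow to the right and rows downward; lengths in m; the calibration is good to about 2 mm. A picture is of the moment at which its call begins. There is no depth.
- hand_in(): hands the job in; it is judged then, once.
The state is a dict: "t": time; "q": joint angles; "qd": joint speeds; "joint_torque": joint torques, N m; "tcp_pos": TCP position; "tcp_rot": TCP orientation; "force": force on the tool from outside, world axes, zero at the start; "ft_torque": the same for the moment, N m; "width": finger opening in m; "gripper_force": force on a finger pad.
Only numpy, scipy, OpenCV 4.12 (cv2) and the standard library are available. Lean on these libraries where they do the work, as an engineer would, in place of code of your own. Each camera call takes 0.05 s, during which the arm holds its last target. There are 200 camera calls.

TASK

The glued heel lying on the bed of the green bench press needs its pressing. Push the black handle down to the notch that the red peg on top of the press marks (counting pegs from the handle's side they stand for the second, third and fourth notch), not past it, and take your hand off so that the heel stays clamped for two seconds; then hold the red release button down until the handle has sprung all the way up, and last press the treadle right down to its stop and let it up again, so that the press kicks the heel into its tray. Do not touch the heel yourself, and leave the boot, bottle, brush and polish tin where they are.

Things in the scene. Friction and masses are not known exactly. Their poses are not given: they have to be found in the camera images.
- press: Green cast heel press fixed to the bench; origin on the bench under its middle, x away from the robot, y left at yaw 0, z up. All offsets below are (x, y, z) mm in this frame. Base x -90..65, y -125..135, 18 high. Column x 5..62, y -30..30, up to z 235. Handle's bearing plate x 48..62, y -115..-35, up to z 173. Dark button housing x -80..-20, y -105..-45, up to z 94.
- handle_hinge (a point): Hinge axis of the handle, at (30, -75, 150), along the press's x; the handle swings in the plane x = 30. Handle: straight, 165 long from the hinge, its last 75 a black grip 26 in diameter. It needs up to 1.1 N m, 8 N at the grip, pushed from its upper side.
- handle (a joint): Handle, rad. At 0 it is sprung up, pointing to the press's -y side, 0.95 above horizontal; pushed outward and down it grows (elevation = 0.95 - joint, stop at 1.05). Notches first to fifth at 0.2, 0.4, 0.6, 0.8, 1.0: taken about 0.04 past one it clicks and then holds there; let go between two, it springs back to the lower. Starts at 0 or in the first. Only the button lets it up.
- handle_grip (a point): Point on the handle's centreline, inside the black grip, 135 from the hinge; moves with the handle.
- release (a joint): Release button travel, m: 0 up, 0.011 fully down; spring 2.8 N at first, 5.5 N fully down. It carries the ratchet's pawl, so it bobs as the handle clicks. From about 0.007 on the handle is free and springs up in half a second; let go too soon, it catches in a lower notch.
- release_top (a point): Centre of the top of the round red button (36 in diameter), at (-50, -75, 112) when up; pressed straight down, it stands 18 above its housing's rim.
- treadle (a joint): Treadle, rad: 0 raised by its spring, 0.35 on its stop (plate level). Steel plate 70 wide (x), 100 long, rising towards +y; elevation = 0.35 - joint. Takes up to 1.4 N m, 17 N at the treadle point, and springs back up. It slides the brass pusher 94 towards +x, which shoves the heel off the bed into the tray: about a second for the stroke is right.
- treadle_hinge (a point): Hinge axis of the treadle, at (-10, 140, 34), along the press's x.
- treadle_pad (a point): Where to press the treadle: on its black rubber top with yellow strips, 80 along the plate from the hinge and 7 above its mid-plane; moves with it: about (-10, 213, 68) raised, (-10, 220, 41) on the stop.
- bed_center (a point): Centre of the steel bed's top under the pad, at (30, 75, 45). Bed x -10..65, y 35..115. Over it the column's overhang (x 5..62, y -30..115, z 195..235) carries a rubber pad, 48 in diameter, 4 above the heel, that comes down 4 per notch. A brass pusher, 50 wide, stands on the robot's side of the heel.
- tray_center (a point): Centre of the open steel tray fixed to the press beyond the bed, on the floor of the tray (135, 75, 8); 140 x 140 outside, walls 35 high and 5 thick.
- heel: The work: a loose D-shaped shoe heel 70 (x) x 62 x 25 high, tan with a black top, lying on the bed under the pad; origin at the middle of its underside, flat side to the pusher.
- heel_center (a point): Centre of the heel, 12.5 above its origin.
- peg_red: Red peg, 21 in diameter, 22 high, origin at its foot, one of three in a row along y on top of the overhang (x 37, z 235). Its place marks the notch to use: y = -10 (nearest the handle, two white dots) second, y = 30 (middle, three dots) third, y = 70 (farthest, four dots) fourth notch.
- peg_grey1: Grey peg like the red one, in one of the other two places; means nothing.
- peg_grey2: Grey peg like the red one, in the remaining place; means nothing.
- boot: Brown ankle boot beyond the treadle, 204 long (x, toe +x) x 68 wide x 165 high, loose; origin under its middle. Leave alone.
- spray: Blue bottle with a white cap standing beyond the end of the handle, 64 in diameter, 250 high; origin under its middle. Leave alone.
- brush: Shoe brush, dark wood back with black bristles down, 160 long (x) x 52 x 47 high, lying on the bench under the swing of the handle; origin under its middle. Leave alone.
- polish: Flat polish tin, red with a steel lid, 87 in diameter, 30 high, beside the tray; origin under its middle. Leave alone.
Not all that is in view belongs to the job. Of the things like the heel, leave any that is yellow; of the rest the smaller one is meant.

How it is judged:
On the way, in this order (a step that is already met when the one before it is completed fails the run):
1. for 1.5 s the handle rests in the marked notch, untouched, clamping the heel on the bed (((y of peg_red in the frame of press between -0.03 and 0.01 m and value of joint handle between 0.35 and 0.46 rad) or (y of peg_red in the frame of press between 0.01 and 0.05 m and value of joint handle between 0.55 and 0.66 rad) or (y of peg_red in the frame of press between 0.05 and 0.09 m and value of joint handle between 0.75 and 0.86 rad)) and contact force between the fingers and press below 0.3 N and horizontal distance between heel_center and bed_center below 0.02 m and height (world z) of heel_center above 0.05 m), for 1.5 s.
2. the handle is sprung up again (joint under 0.08) with the heel still on the bed (value of joint handle below 0.08 rad and horizontal distance between heel_center and bed_center below 0.02 m and height (world z) of heel_center above 0.05 m), for 0.1 s.
3. the treadle is pressed to its stop (joint over 0.32) (value of joint treadle above 0.32 rad), for 0.05 s.
At the end, for the whole second after the job is handed in: The heel lies or leans at rest inside the press's tray (centre at press x 70..205 mm, y 5..145 mm, below 50 mm height), the handle is up (under 0.08 rad), the release button and the treadle are up (under 3 mm and 0.04 rad), and boot, bottle, brush and tin are within 30 mm of where they were (x of heel_center in the frame of press between 0.07 and 0.205 m and y of heel_center in the frame of press between 0.005 and 0.145 m and height (world z) of heel_center below 0.05 m and linear speed of heel below 0.02 m/s and value of joint handle below 0.08 rad and value of joint release below 0.003 m and value of joint treadle below 0.04 rad and distance of each of boot, spray, brush, polish from where it was at the start of the episode below 0.03 m); the robot touches nothing.
It fails at once if the handle goes more than 0.19 rad past the marked notch, into the next one ((y of peg_red in the frame of press between -0.03 and 0.01 m and value of joint handle above 0.59 rad) or (y of peg_red in the frame of press between 0.01 and 0.05 m and value of joint handle above 0.79 rad) or (y of peg_red in the frame of press between 0.05 and 0.09 m and value of joint handle above 0.99 rad)).
It fails at once if the gripper touches the heel (contact force between the fingers and heel above 0.5 N).
It fails at once if the boot, bottle, brush or tin is moved by more than 30 mm or tipped over (distance of any of boot, spray, brush, polish from where it was at the start of the episode above 0.03 m or angle between any of boot, spray, brush, polish's own z axis and vertical above 0.4 rad).
It also fails if it takes over 53 s, if anything falls off the work surface, if the arm or the gripper's body presses on something with over 40 N, if the wrist force passes 120 N, or if a joint passes its speed limit or range.

## Working session

There is one attempt and no reset: what is moved stays moved. The work goes in short steps, Python scripts to look and compute and a tool call to move; the robot and the scene stay as the last step left them, time stands still between calls to the robot, and variables do not carry over. Pictures are saved under pics/ and viewed, at most 10 in all, crops included, and the job is handed in when it is done.

Besides the shell and the picture viewer there is one more tool, called after "Call:" as a command line: name --argument value ..., lists and objects as JSON in quotes. drive_tool: Moves the arm, as the interface text tells. Its arguments: {"type":"object","properties":{"moves":{"type":"array","items":{"type":"array"}},"newtons":{"type":"number"}},"required":["moves"]}

```bash
mkdir -p pics; cat > h.py <<'E'
from cell import *
import numpy as np, cv2
def shot(n,f):
    d=grab_frame(n); cv2.imwrite('pics/'+f,cv2.cvtColor(d['pixels'],cv2.COLOR_RGB2BGR)); return d
def ray(d,u,v):
    M=np.array(d['cam_to_world']); r=M[:3,:3]@np.array([(u-d['cx'])/d['fx'],-(v-d['cy'])/d['fy'],-1]); return M[:3,3],r
def onz(d,u,v,z):
    o,r=ray(d,u,v); return o+r*(z-o[2])/r[2]
def proj(d,p):
    M=np.linalg.inv(np.array(d['cam_to_world'])); c=M[:3,:3]@np.asarray(p)+M[:3,3]
    return np.array([d['cx']+d['fx']*c[0]/-c[2], d['cy']+d['fy']*-c[1]/-c[2]])
E
python3 - <<'E'
from h import *
import pickle
D={n:shot(n,n+'0.png') for n in('scene','top')}
pickle.dump(D,open('d0.pkl','wb'))
for n in D: print(n,{k:v for k,v in D[n].items() if k!='pixels'})
print(read_state())
E
ls
```

```text
scene {'fx': 553.865386602268, 'fy': 553.865386602268, 'cx': 308.0663431965823, 'cy': 231.39801089880365, 'cam_to_world': array([[-3.18111280e-01, -7.63588241e-01,  5.61905874e-01,
         1.28137923e+00],
       [ 9.48053368e-01, -2.56116165e-01,  1.88677826e-01,
         3.50294800e-01],
       [-1.58992034e-04,  5.92737301e-01,  8.05395845e-01,
         1.27968751e+00],
       [ 0.00000000e+00,  0.00000000e+00,  0.00000000e+00,
         1.00000000e+00]])}
top {'fx': 433.50052920059454, 'fy': 433.50052920059454, 'cx': 318.4844123459177, 'cy': 236.3466299405463, 'cam_to_world': array([[-0.01746919,  0.99947103, -0.02743164,  0.4525722 ],
       [-0.99983456, -0.01732336,  0.00554483,  0.08328508],
       [ 0.00506668,  0.02752397,  0.9996083 ,  1.11076861],
       [ 0.        ,  0.        ,  0.        ,  1.        ]])}
{'t': 0.1, 'q': array([ 1.13518958,  0.62923809,  0.03844243,  1.5182026 , -0.02701736,
        0.99629724, -0.01998206]), 'qd': array([-1.33148568e-03, -1.80677761e-03, -1.50709969e-04, -2.23054801e-03,
       -5.82371886e-04,  8.02628514e-04,  1.08490096e-05]), 'joint_torque': array([ 1.97962938e-03, -5.50792694e+01,  1.14673834e+00, -1.87116301e+01,
       -5.23723452e-02,  1.92386436e-02,  6.48903710e-05]), 'tcp_pos': array([ 0.23476555, -0.60551867,  0.20467702]), 'tcp_rot': array([-8.00184751e-04,  9.82952604e-01,  1.83857322e-01, -1.48642597e-04]), 'force': array([-0.36300443,  0.79011868, -0.09328392]), 'ft_torque': array([0.04185204, 0.02121759, 0.0017614 ]), 'gripper_force': 0.0, 'width': 0.09385373509830772}
d0.pkl
h.py
pics
```

View pics/scene0.png

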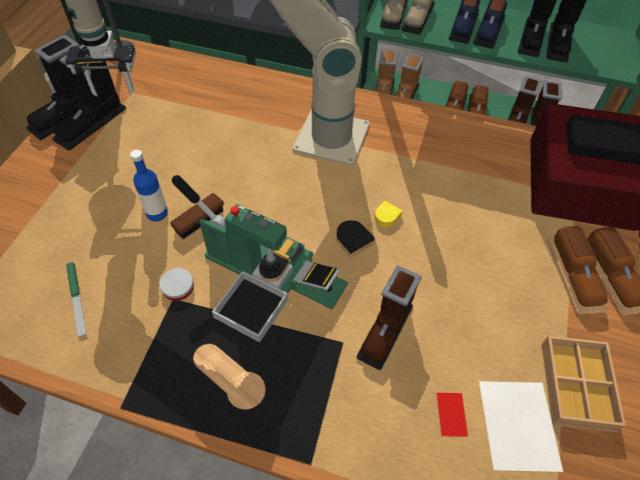

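View pics/top0.png

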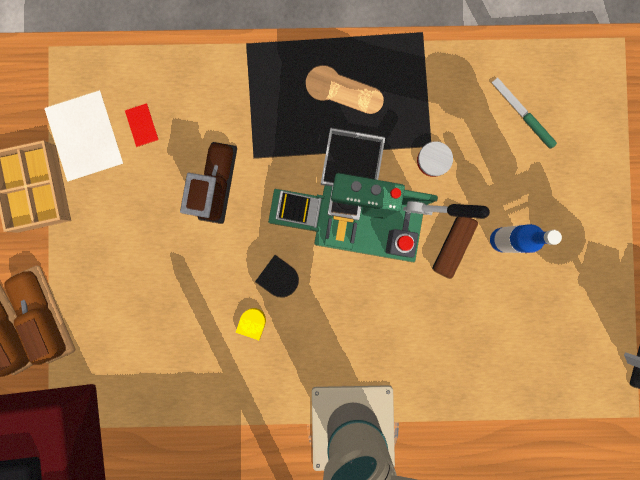

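The top view shows the press at (370,220), the button at (404,243), the treadle at (295,208) and the handle grip at (468,211). The red peg is at (396,193), on the handle's side. The heel-like things are:
- a yellow one at (252,324), which is to be left;
- a large black one at (277,277) on the bench;
- the small one on the bed under the pad, which is the one meant.

I'll enlarge the press and measure.

```bash
python3 - <<'E'
from h import *
import pickle
D=pickle.load(open('d0.pkl','rb'))
def blobs(n,lo,hi,box,minA=15):
    im=D[n]['pixels']; h=cv2.cvtColor(im,cv2.COLOR_RGB2HSV)
    m=cv2.inRange(h,lo,hi)
    if lo[0]==0: m|=cv2.inRange(h,(172,lo[1],lo[2]),(180,255,255))
    k=np.zeros_like(m); x0,y0,x1,y1=box; k[y0:y1,x0:x1]=255; m&=k
    N,_,s,c=cv2.connectedComponentsWithStats(m)
    return [(np.round(c[i],1),s[i].tolist()) for i in range(1,N) if s[i][4]>minA]
d=D['top']
for b in blobs('top',(0,150,110),(8,255,255),(320,150,440,280)): print(b, onz(d,*b[0],.112),onz(d,*b[0],.257))
for b in blobs('scene',(0,150,110),(8,255,255),(170,180,340,290)): print('s',b)
# tray outline guess corners in top at z=.035
for p in [(331,129),(384,137),(378,185)]: print(onz(d,*p,.035))
a=cv2.resize(D['top']['pixels'][120:275,260:500],None,fx=3.3,fy=3.3,interpolation=cv2.INTER_CUBIC)[:,:800]
cv2.imwrite('pics/ct.png',a[:,:,::-1])
a=cv2.resize(D['scene']['pixels'][165:345,160:360],None,fx=3.3,fy=3.3,interpolation=cv2.INTER_CUBIC)
cv2.imwrite('pics/cs.png',a[:600,:,::-1])
E
```

```text
(array([395.6, 192.7]), [391, 188, 10, 10, 85]) [ 0.57788255 -0.10239156  0.112     ] [ 0.55969014 -0.07543525  0.257     ]
(array([405. , 242.6]), [397, 236, 17, 15, 183]) [ 0.46209763 -0.12150494  0.112     ] [ 0.46071474 -0.09177378  0.257     ]
s (array([234.4, 210. ]), [230, 206, 9, 10, 62])
[0.74997566 0.04134358 0.035     ]
[ 0.72770275 -0.09080598  0.035     ]
[ 0.60752953 -0.07323628  0.035     ]
```

View pics/ct.png

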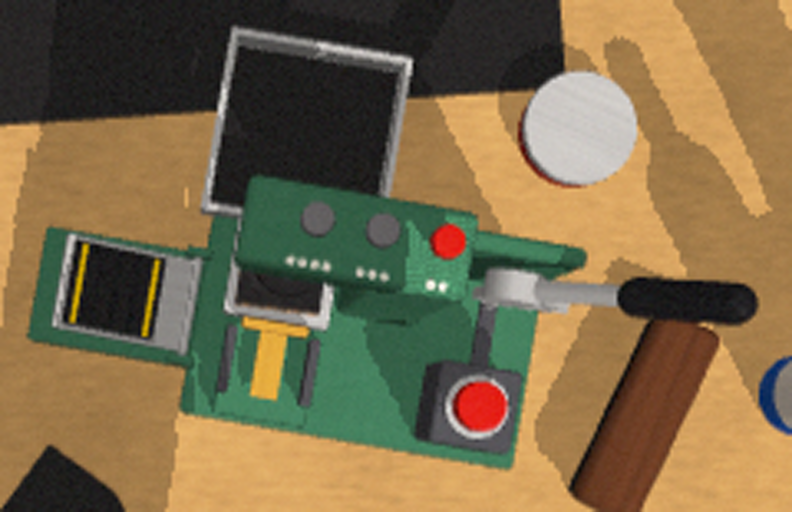

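View pics/cs.png

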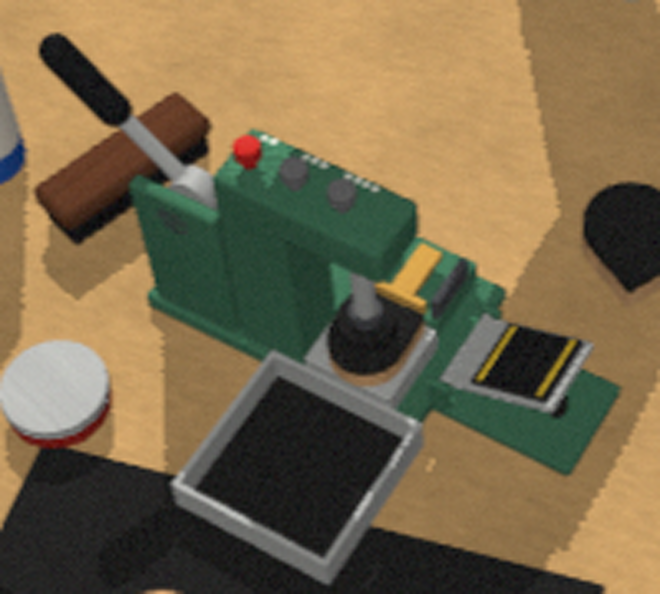

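The red peg stands next to two white dots, nearest the handle, so I need the second notch (0.4 rad). The smaller tan/black heel sits on the bed under the pad. Next I fit the press pose.

```bash
cat > fit.py <<'E'
from h import *
import pickle
from scipy.optimize import least_squares
D=pickle.load(open('d0.pkl','rb'))
T=lambda c:(c[0]/3.3+260-.35,c[1]/3.3+120-.35)
S=lambda c:(c[0]/3.3+160-.35,c[1]/3.3+165-.35)
pts=[('top',(395.6,192.7),(37,-10,257)),('top',T((384,230)),(37,30,257)),('top',T((318,218)),(37,70,257)),
('top',(405,242.8),(-50,-75,112)),('top',T((512,467)),(-90,-125,18)),('top',T((183,410)),(-90,135,18)),
('top',T((233,29)),(205,145,35)),('top',T((411,62)),(205,5,35)),('scene',S((174,485)),(205,5,35)),('scene',S((329,580)),(205,145,35)),
('scene',(234.4,210),(37,-10,252))]
def W(x,p):
    c,s=np.cos(x[2]),np.sin(x[2]); p=np.asarray(p)/1e3
    return np.array([x[0]+c*p[0]-s*p[1],x[1]+s*p[0]+c*p[1],p[2]])
f=lambda x:np.concatenate([proj(D[n],W(x,q))-np.array(u) for n,u,q in pts])
r=least_squares(f,[.5,-.05,-.19],loss='soft_l1')
X=r.x
E
python3 - <<'E'
from fit import *
print(X.round(4)); print(f(X).reshape(-1,2).round(1).tolist())
for j in (0,.2):
    e=.95-j
    for L in (135,165): 
        p=W(X,(30,-75-L*np.cos(e),150+L*np.sin(e))); print(j,L,p.round(3),[proj(D[n],p).round(1) for n in D])
for n,p in dict(hinge=(30,-75,150),btn=(-50,-75,112),tr=(-10,213,68),trs=(-10,220,41),bed=(30,75,45)).items(): print(n,W(X,p).round(3))
d=D['top']
def loc(w):
    c,s=np.cos(X[2]),np.sin(X[2]); a=w[:2]-X[:2]; return (np.array([c*a[0]+s*a[1],-s*a[0]+c*a[1]])*1e3).round()
print('cap',onz(d,553,237,.25),loc(onz(d,553,237,.25)))
for p in [(181,214),(213,217),(187,174),(220,178)]: print('boottop',loc(onz(d,*p,.165)))
for p in [(212,142),(237,146),(222,222)]: print('boot low',loc(onz(d,*p,.05)))
for p in [(454,216),(478,225),(433,268),(456,278)]: print('brush',loc(onz(d,*p,.045)))
E
```

```text
[ 0.5254 -0.0589 -0.1853]
[[0.1, -0.1], [-0.3, -0.1], [-0.2, 0.1], [0.8, -0.4], [0.3, 0.7], [-1.7, 0.8], [-1.1, -0.8], [0.2, -1.5], [-0.6, -0.2], [-0.5, -4.2], [0.3, -0.0]]
0 135 [ 0.527 -0.215  0.26 ] [array([186.8, 183.6]), array([467.1, 208.1])]
0 165 [ 0.523 -0.232  0.284] [array([179.2, 174.2]), array([480.6, 208.4])]
0.2 135 [ 0.523 -0.235  0.242] [array([181.5, 185.3]), array([474. , 210.6])]
0.2 165 [ 0.519 -0.257  0.262] [array([172.8, 176.6]), array([488.8, 211.5])]
hinge [ 0.541 -0.138  0.15 ]
btn [ 0.462 -0.123  0.112]
tr [0.555 0.152 0.068]
trs [0.556 0.159 0.041]
bed [0.569 0.009 0.045]
cap [ 0.46679711 -0.38850616  0.25      ] [   3. -335.]
boottop [-73. 430.]
boottop [-68. 360.]
boottop [ 15. 432.]
boottop [ 19. 360.]
boot low [117. 423.]
boot low [118. 361.]
boot low [-73. 365.]
brush [  37. -195.]
brush [  25. -257.]
brush [ -98. -165.]
brush [-112. -224.]
```

The handle ends at (489,211) in the top view, so it starts in the first notch (0.2). The press is at (0.525, -0.059) with yaw -0.185. The bottle and boot are well clear. I shut the gripper, rise, and align with the press.

Call:
drive_tool --moves '[[[0,0,0.5],[0,0,0],-1],[[0,0,0.5],[0,0,0],-1],[[0,0,0.5],[0,0,0],-1],[[0.1,0.1,0.5],[0,0,-0.141],-1],[[0.3,0.4,0],[0,0,-0.141],-1],[[0.3,0.4,0],[0,0,-0.141],-1],[[0.3,0.4,0],[0,0,-0.141],-1],[[0.3,0.4,0],[0,0,-0.141],-1],[[0.3,0.4,0],[0,0,0],-1],[[0.3,0.4,0],[0,0,0],-1]]' --newtons 20

```text
t: 0.93
tcp_pos: [0.3781, -0.4167, 0.3552]
tcp_rot: [-0.0, 0.996, -0.092, -0.0]
force: [0.2, 0.1, 0.8]
width: 0.0309
gripper_force: 0.0
```

Call:
drive_tool --moves '[[[0.3,0.4,0],[0,0,0],-1],[[0.3,0.4,0],[0,0,0],-1],[[0.3,0.4,0],[0,0,0],-1],[[0.3,0.4,0],[0,0,0],-1],[[0.3,0.4,0],[0,0,0],-1],[[0.3,0.4,0],[0,0,0],-1],[[0,0,0],[0,0,0],-1],[[0,0,0],[0,0,0],-1]]'

```text
t: 1.6
tcp_pos: [0.5136, -0.236, 0.3548]
tcp_rot: [-0.001, 0.996, -0.089, -0.0]
force: [-0.3, -0.1, 0.6]
width: 0.0004
gripper_force: 0.0
```

Call:
drive_tool --moves '[[[0.18,0.29,-0.3],[0,0,0],-1],[[0,0,-0.4],[0,0,0],-1],[[0,0,-0.35],[0,0,0],-1],[[0,0,0],[0,0,0],-1]]'

```text
t: 1.93
tcp_pos: [0.5216, -0.217, 0.2719]
tcp_rot: [-0.001, 0.996, -0.093, -0.005]
force: [-0.6, -0.4, 0.4]
width: 0.0003
gripper_force: 0.0
```

```bash
python3 - <<'E'
from h import *
d=shot('scene','s1.png')['pixels'][120:270,110:310]
t=shot('top','t1.png')['pixels'][140:290,360:560]
a=np.hstack([cv2.resize(i,None,fx=2,fy=2.5,interpolation=cv2.INTER_CUBIC) if 0 else cv2.resize(i,None,fx=2,fy=2,interpolation=cv2.INTER_CUBIC) for i in (d,t)])
cv2.imwrite('pics/c1.png',a[:,:,::-1]); s=read_state(); print(s['tcp_pos'],s['t'])
E
```

```text
[ 0.52483325 -0.21832631  0.2766272 ] 2.0333
```

View pics/c1.png

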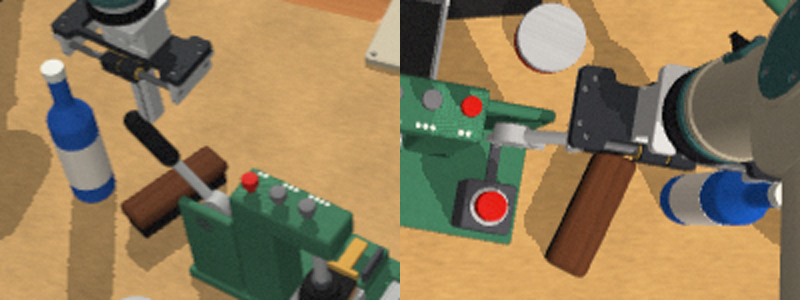

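Scene crop: the fingertips at (150,118) sit just above and behind the grip at (150,138). I press gently along the arc to about 0.38 and check.

Call:
drive_tool --moves '[[[0,0,-0.12],[0,0,0],-1],[[0,0,-0.12],[0,0,0],-1],[[-0.01,-0.055,-0.073],[0,0,0],-1],[[-0.01,-0.055,-0.073],[0,0,0],-1],[[-0.01,-0.055,-0.073],[0,0,0],-1],[[-0.01,-0.055,-0.073],[0,0,0],-1],[[0,0,0],[0,0,0],-1],[[0,0,0],[0,0,0],-1]]'

```text
t: 2.7
tcp_pos: [0.5232, -0.2342, 0.2373]
tcp_rot: [0.0, 0.996, -0.092, 0.001]
force: [-0.3, 0.5, 3.9]
width: 0.0003
gripper_force: 1.9
```

```bash
cat > st.py <<'E'
from fit import *
s=read_state(); w=s['tcp_pos']; c,q=np.cos(X[2]),np.sin(X[2]); a=w[:2]-X[:2]
L=np.array([c*a[0]+q*a[1],-q*a[0]+c*a[1],w[2]])*1e3
# handle elevation if finger's -y corner rests on grip (radius 13)
dy,dz=-75-(L[1]-12.5),L[2]-150; r=np.hypot(dy,dz); e=np.arctan2(dz,dy)-np.arcsin(13/r)
print('t',round(s['t'],2),'local',L.round(1),'handle if touching',round(.95-e,3),'F',s['force'].round(1))
E
python3 st.py
```

```text
t 2.7 local [  30.2 -172.7  237.3] handle if touching 0.373 F [-0.3  0.5  3.9]
```

Call:
drive_tool --moves '[[[-0.006,-0.033,-0.05],[0,0,0],-1],[[-0.006,-0.033,-0.05],[0,0,0],-1],[[-0.006,-0.033,-0.05],[0,0,0],-1],[[-0.006,-0.033,-0.05],[0,0,0],-1],[[0,0,0],[0,0,0],-1],[[0,0,0],[0,0,0],-1]]'

```text
t: 3.2
tcp_pos: [0.5218, -0.244, 0.2226]
tcp_rot: [0.001, 0.996, -0.092, 0.001]
force: [0.3, -1.8, 5.2]
width: 0.0006
gripper_force: 2.2
```

```bash
python3 st.py
```

```text
t 3.2 local [  30.6 -182.6  222.6] handle if touching 0.499 F [ 0.3 -1.8  5.2]
```

Call:
drive_tool --moves '[[[0,0.03,0.1],[0,0,0],-1],[[0,0.05,0.25],[0,0,0],-1],[[0,0.05,0.4],[0,0,0],-1],[[0,0,0.4],[0,0,0],-1],[[0,0,0],[0,0,0],-1]]'

```text
t: 3.62
tcp_pos: [0.524, -0.234, 0.3139]
tcp_rot: [0.001, 0.996, -0.091, 0.005]
force: [-0.0, 0.1, -0.5]
width: 0.0003
gripper_force: 0.0
```

```bash
python3 - <<'E'
from fit import *
d=shot('scene','s2.png'); im=d['pixels']
for j in (.2,.4,.6):
    e=.95-j; print(j,[proj(d,W(X,(30,-75-L*np.cos(e),150+L*np.sin(e)))).round() for L in (90,165)])
a=cv2.resize(im[120:320,110:330],None,fx=3,fy=3,interpolation=cv2.INTER_CUBIC)
cv2.imwrite('pics/c2.png',a[:,:,::-1]); import st
E
```

```text
0.2 [array([194., 198.]), array([173., 177.])]
0.4 [array([192., 200.]), array([168., 181.])]
0.6 [array([190., 203.]), array([166., 186.])]
t 3.67 local [  29.6 -172.2  311.3] handle if touching 0.043 F [-0.8 -0.9  0.3]
```

View pics/c2.png

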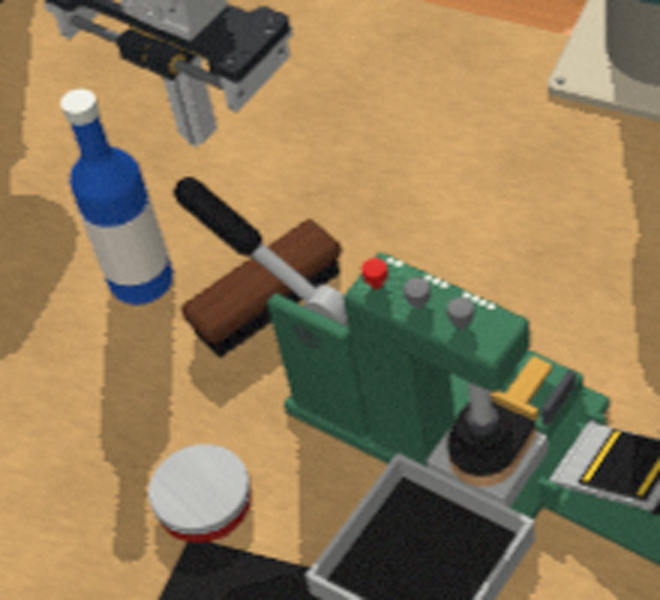

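The grip end is at about (169,181), which matches 0.4, so the handle sits in the second notch. While it clamps, I go above the button.

Call:
drive_tool --moves '[[[-0.207,0.37,0],[0,0,0],-1],[[-0.207,0.37,0],[0,0,0],-1],[[-0.207,0.37,0],[0,0,0],-1],[[-0.207,0.37,0],[0,0,0],-1],[[0,0,0],[0,0,0],-1],[[0,0,-0.4],[0,0,0],-1],[[0,0,-0.4],[0,0,0],-1],[[0,0,-0.4],[0,0,0],-1],[[0,0,-0.4],[0,0,0],-1],[[0,0,-0.4],[0,0,0],-1]]'

```text
t: 4.5
tcp_pos: [0.4582, -0.1224, 0.1563]
tcp_rot: [-0.0, 0.996, -0.092, -0.001]
force: [1.0, -0.2, 0.2]
width: 0.0004
gripper_force: 0.0
```

Call:
drive_tool --moves '[[[0,0,-0.2],[0,0,0],-1],[[0,0,0],[0,0,0],-1],[[0,0,0],[0,0,0],-1],[[0,0,0],[0,0,0],-1],[[0,0,0],[0,0,0],-1],[[0,0,0],[0,0,0],-1],[[0,0,0],[0,0,0],-1],[[0,0,0],[0,0,0],-1],[[0,0,0],[0,0,0],-1],[[0,0,0],[0,0,0],-1]]'

```text
t: 5.33
tcp_pos: [0.4592, -0.1225, 0.1433]
tcp_rot: [0.0, 0.996, -0.092, 0.0]
force: [-0.5, -0.4, -0.0]
width: 0.0008
gripper_force: 0.0
```

```bash
python3 st.py
```

```text
t 5.33 local [-53.4 -74.7 143.3] handle if touching 2.662 F [-0.5 -0.4 -0. ]
```

Call:
drive_tool --moves '[[[0.04,0,0],[0,0,0],-1],[[0,0,0],[0,0,0],-1],[[0,0,0],[0,0,0],-1],[[0,0,0],[0,0,0],-1],[[0,0,0],[0,0,0],-1],[[0,0,-0.17],[0,0,0],-1],[[0,0,-0.17],[0,0,0],-1],[[0,0,-0.08],[0,0,0],-1],[[0,0,-0.08],[0,0,0],-1],[[0,0,-0.07],[0,0,0],-1]]'

```text
t: 6.17
tcp_pos: [0.4617, -0.1224, 0.1005]
tcp_rot: [-0.0, 0.996, -0.092, -0.0]
force: [-9.5, 2.5, 62.1]
width: 0.0004
gripper_force: 32.4
```

Call:
drive_tool --moves '[[[0,0,0],[0,0,0],-1],[[0,0,0],[0,0,0],-1],[[0,0,0],[0,0,0],-1],[[0,0,0],[0,0,0],-1]]'

```text
t: 6.5
tcp_pos: [0.4616, -0.1224, 0.1012]
tcp_rot: [-0.0, 0.996, -0.092, -0.0]
force: [-3.7, 1.6, 11.6]
width: 0.0004
gripper_force: 5.6
```

Call:
drive_tool --moves '[[[0,0,0],[0,0,0],-1],[[0,0,0],[0,0,0],-1],[[0,0,0],[0,0,0],-1],[[0,0,0],[0,0,0],-1],[[0,0,0],[0,0,0],-1],[[0,0,0],[0,0,0],-1],[[0,0,0],[0,0,0],-1],[[0,0,0],[0,0,0],-1]]'

```text
t: 7.17
tcp_pos: [0.4616, -0.1224, 0.1012]
tcp_rot: [-0.0, 0.996, -0.092, -0.0]
force: [-2.7, 0.7, 11.4]
width: 0.0004
gripper_force: 5.6
```

```bash
python3 - <<'E'
from fit import *
d=shot('scene','s3.png'); im=d['pixels']
e=.95; print([proj(d,W(X,(30,-75-L*np.cos(e),150+L*np.sin(e)))).round() for L in (90,165)])
a=cv2.resize(im[120:320,110:330],None,fx=3,fy=3,interpolation=cv2.INTER_CUBIC)
cv2.imwrite('pics/c3.png',a[:,:,::-1])
E
```

```text
[array([198., 197.]), array([179., 174.])]
```

View pics/c3.png

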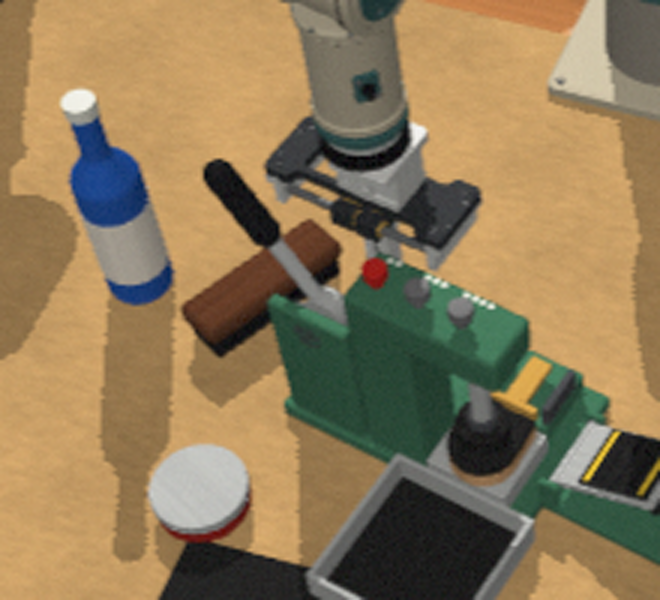

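The grip end is at (181,175), so the handle is fully up, and the heel is still on the bed. Next, the treadle.

Call:
drive_tool --moves '[[[0,0,0.2],[0,0,0],-1],[[0,0,0.5],[0,0,0],-1],[[0,0,0.53],[0,0,0],-1],[[0,0,0.53],[0,0,0],-1],[[0,0,0.53],[0,0,0],-1],[[0,0,0.4],[0,0,0],-1],[[0.156,0.464,0],[0,0,0],-1],[[0.156,0.464,0],[0,0,0],-1],[[0.156,0.464,0],[0,0,0],-1],[[0.156,0.464,0],[0,0,0],-1]]'

```text
t: 8.05
tcp_pos: [0.5093, 0.0181, 0.3026]
tcp_rot: [-0.0, 0.996, -0.092, 0.001]
force: [1.4, 0.4, -0.6]
width: 0.0005
gripper_force: 0.0
```

Call:
drive_tool --moves '[[[0.156,0.464,0],[0,0,0],-1],[[0.156,0.464,0],[0,0,0],-1],[[0.156,0.464,0],[0,0,0],-1],[[0.156,0.464,0],[0,0,0],-1],[[0,0,0],[0,0,0],-1],[[0,0,-0.4],[0,0,0],-1],[[0,0,-0.4],[0,0,0],-1],[[0,0,-0.4],[0,0,0],-1],[[0,0,0],[0,0,0],-1],[[0,0,0],[0,0,0],-1]]'

```text
t: 8.88
tcp_pos: [0.5547, 0.1555, 0.2112]
tcp_rot: [0.001, 0.996, -0.092, -0.001]
force: [0.4, -0.2, 0.2]
width: 0.0004
gripper_force: 0.0
```

```bash
python3 st.py
```

```text
t 8.88 local [-10.6 216.1 211.2] handle if touching -1.93 F [ 0.4 -0.2  0.2]
```

Call:
drive_tool --moves '[[[0,0,-0.4],[0,0,0],-1],[[0,0,-0.4],[0,0,0],-1],[[0,0,-0.4],[0,0,0],-1],[[0,0,-0.36],[0,0,0],-1],[[0,0,-0.12],[0,0,0],-1],[[0,0,0],[0,0,0],-1]]'

```text
t: 9.38
tcp_pos: [0.5556, 0.1558, 0.0857]
tcp_rot: [0.0, 0.996, -0.092, -0.001]
force: [0.5, 0.4, 0.6]
width: 0.0004
gripper_force: 0.0
```

Call:
drive_tool --moves '[[[0,0,-0.05],[0,0,0],-1],[[0,0,-0.05],[0,0,0],-1],[[0,0,-0.05],[0,0,0],-1],[[0,0,-0.05],[0,0,0],-1],[[0,0,-0.05],[0,0,0],-1],[[0,0,-0.05],[0,0,0],-1],[[0,0,-0.05],[0,0,0],-1],[[0,0,-0.05],[0,0,0],-1],[[0,0,-0.05],[0,0,0],-1],[[0,0,0],[0,0,0],-1]]'

```text
t: 10.22
tcp_pos: [0.5576, 0.159, 0.0535]
tcp_rot: [-0.002, 0.996, -0.091, 0.002]
force: [0.6, 3.4, 7.5]
width: 0.0004
gripper_force: 3.1
```

Call:
drive_tool --moves '[[[0,0,-0.05],[0,0,0],-1],[[0,0,-0.05],[0,0,0],-1],[[0,0,-0.05],[0,0,0],-1],[[0,0,-0.02],[0,0,0],-1],[[0,0,0],[0,0,0],-1],[[0,0,0],[0,0,0],-1]]'

```text
t: 10.72
tcp_pos: [0.558, 0.16, 0.0414]
tcp_rot: [-0.003, 0.996, -0.091, 0.003]
force: [0.0, 4.7, 7.7]
width: 0.0003
gripper_force: 4.0
```

Call:
drive_tool --moves '[[[0,0,-0.025],[0,0,0],-1],[[0,0,-0.025],[0,0,0],-1],[[0,0,0],[0,0,0],-1],[[0,0,0],[0,0,0],-1]]'

```text
t: 11.05
tcp_pos: [0.5582, 0.1601, 0.0409]
tcp_rot: [-0.003, 0.996, -0.091, 0.003]
force: [-7.2, 2.4, 34.1]
width: 0.0003
gripper_force: 17.2
```

```bash
python3 - <<'E'
from h import *
im=shot('scene','s4.png')['pixels']
cv2.imwrite('pics/c4.png',cv2.resize(im[160:360,170:390],None,fx=3,fy=3,interpolation=cv2.INTER_CUBIC)[:,:,::-1])
s=read_state();print(s['force'],s['tcp_pos'])
E
```

```text
[-6.77400232  3.62341814 34.33595535] [0.55816895 0.16007063 0.04089155]
```

View pics/c4.png

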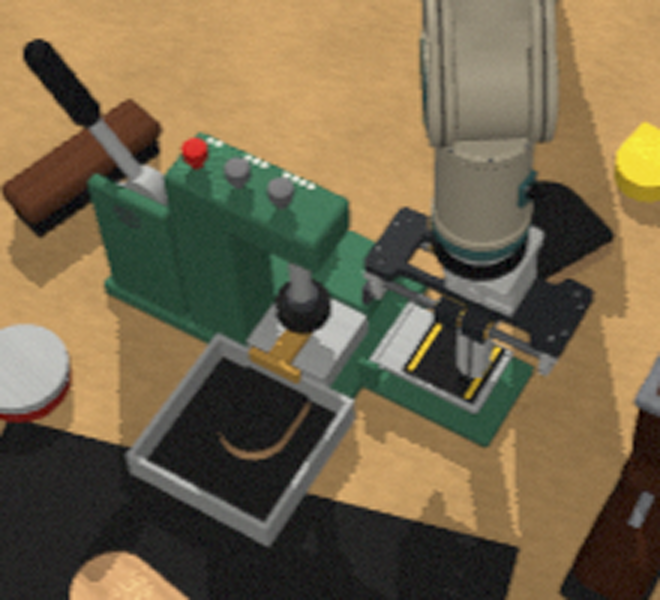

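The treadle is on its stop (34 N). The heel lies in the tray at about (265,430) in the crop, and the pusher is fully out at (275,360). I let the treadle up.

Call:
drive_tool --moves '[[[0,0,0.1],[0,0,0],-1],[[0,0,0.1],[0,0,0],-1],[[0,0,0.1],[0,0,0],-1],[[0,0,0.1],[0,0,0],-1],[[0,0,0.2],[0,0,0],-1],[[0,0,0.4],[0,0,0],-1],[[0,0,0.4],[0,0,0],-1],[[0,0,0.4],[0,0,0],-1],[[0,0,0.4],[0,0,0],-1],[[0,0,0.4],[0,0,0],-1]]'

```text
t: 11.93
tcp_pos: [0.5547, 0.1555, 0.2319]
tcp_rot: [0.0, 0.996, -0.092, -0.001]
force: [0.7, -0.3, 0.7]
width: 0.0005
gripper_force: 0.0
```

Call:
drive_tool --moves '[[[0,0,0],[0,0,0],-1],[[0,0,0],[0,0,0],-1],[[0,0,0],[0,0,0],-1],[[0,0,0],[0,0,0],-1],[[0,0,0],[0,0,0],-1],[[0,0,0],[0,0,0],-1]]'

```text
t: 12.43
tcp_pos: [0.5549, 0.1557, 0.2296]
tcp_rot: [0.0, 0.996, -0.092, -0.001]
force: [-0.5, -0.8, 0.5]
width: 0.001
gripper_force: 0.0
```

```bash
python3 - <<'E'
from h import *
im=shot('scene','s5.png')['pixels']
cv2.imwrite('pics/c5.png',cv2.resize(im[140:370,120:440],None,fx=2.5,fy=2.5,interpolation=cv2.INTER_CUBIC)[:,:,::-1])
E
```

```text
(no output)
```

View pics/c5.png

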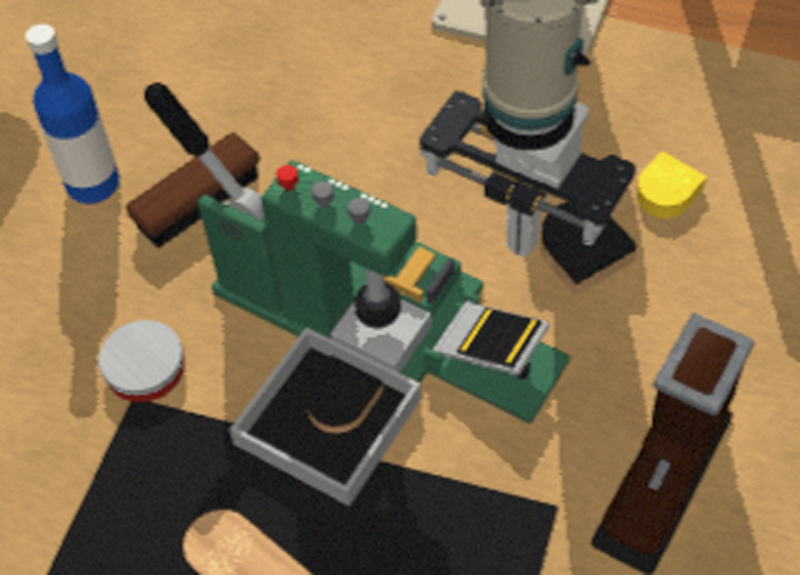

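The heel lies in the tray at about (340,410) in the crop. The treadle, handle and pusher are back, and the other things haven't moved.

```bash
python3 -c "
from cell import *
print(hand_in())"
```

```text
the job is handed in; nothing more can be done
None
```

I clamped the heel in the second notch, released the handle with the red button and kicked the heel into the tray with the treadle; the job was handed in at about 12.5 s, but the interface gave no verdict.

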